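# Flip the hex key and lever the clamp bolt tight

## Task

Take the L-shaped hex key out of the tool block, flip it so that its short arm points down, and seat the short arm fully in the hexagon socket of the clamp bolt, without pressing hard on the bolt's head if it does not drop in. Then push the long arm near its free end to lever the stiff bolt clockwise (seen from above) until you feel it go solid, and stop there: do not over-tighten it. Leave the key seated in the tightened bolt, and leave everything else where it is.

Things in the scene. Friction and masses are not known exactly. Their poses are not given: they have to be found in the camera images.
- key_center (a point): Grasp point of the L-shaped dark steel hex key (14 mm across flats, 0.2-0.35 kg): on the long arm's centre line, 55 mm from the bend point, 90 mm from the long tip, near the centre of mass. Key axes: z along the long arm from its tip to the bend, x along the short arm from the bend to its tip. Two flats of each arm face +y and -y (grip there).
- key_bend (a point): Where the centre lines of the key's two arms cross; axes as key_center. At the start the key stands loosely upright, long arm down, 42 mm deep in one of the tool block's two holes; the short arm lies level on top, pointing to the robot's left (the block's y) within 0.35 rad.
- key_short_tip (a point): Centre of the end face of the key's short arm, 60 mm from the bend point; axes as key_center. The last 3 mm are a tapered nose, 9 mm in diameter at the end.
- key_long_tip (a point): Centre of the end face of the key's long arm, 145 mm from the bend point; axes as key_center. With the short arm seated and released, the long arm droops by about 8 degrees.
- bolt_socket (a point): Centre of the mouth of the hexagon socket in the clamp bolt's head (round steel, 33 mm in diameter, 24 mm high), 76 mm above the table. Socket 15 mm across flats (0.6 mm and 5 degrees of play for the key), 20 mm deep, vertical. z up; axes turn with the bolt; flats face its y and every 60 degrees from it, so the seated key's long arm points along its x or a multiple of 60 degrees from it.
- clamp: The shaft clamp, fixed: base plate 130 x 190 x 12 mm, in its middle a split block 56 x 55 mm, 52 mm high, with the bolt on top; shaft along y, two bearing blocks 56 mm high. Nothing is higher than the bolt head (76 mm). Origin under the bolt, z up.
- tool_block: Black plastic block 170 x 75 x 55 mm, fixed to the table, with two square holes 17.5 mm wide and 42 mm deep at x = -45 and +45 mm; one holds the hex key, the other the drift. Origin at the centre of its underside, z up; its x points away from the robot, within 0.25 rad.
- drift_mid (a point): Bystander: round steel drift with a short collar standing in the other hole of the tool block, 14 mm in diameter, 75 mm long, its top 88 mm above the table; the point is half-way up
- spanner: Bystander: flat steel spanner, 190 mm long, lying on the table; origin on its underside
- screwdriver: Bystander: screwdriver, 200 mm long, lying on the table; origin on its underside
- collar: Bystander: steel shaft collar lying flat, 48 mm in diameter, 16 mm high; origin at the centre of its underside
- spare_bolt: Bystander: spare bolt standing on its head, 33 mm in diameter, 52 mm high; origin at the centre of its underside
- oil_bottle: Bystander: white oil bottle, 48 mm in diameter, 120 mm high; origin at the centre of its underside
- parts_tray: Bystander: open blue plastic tray 110 x 160 x 45 mm; origin at the centre of its underside
- bolt_rim (a point): Point on the top rim of the bolt's head, 15 mm from its centre along bolt_socket's x. The bolt turns against a steady friction of 1.2 N m (10 N at the free end of the long arm), stays where left, and goes solid at a stop after 0.35 to 1.0 rad clockwise; how far differs each time and must be felt. Under load the key itself winds up in the socket by up to 0.2 rad.
- washer_mid (a point): Centre of the spring washer (38 mm disc) under the bolt's head, on the bolt's axis, 52 mm above the table, z up. It winds up clockwise with the torque on the bolt, 0.025 rad per N m. At the stop bolt_rim lies on the washer's x direction.
- washer_edge (a point): Point on the spring washer's edge, 18 mm from its centre along its x (the clamp's x when unloaded). The bolt is over-tightened when the washer winds up by 0.095 rad: 3.8 N m, about 28 N near the free end of the long arm.
Mind the look-alikes: they are no part of the job. What is meant by the clamp is not orange, and is the smaller of those in its own colour.

How it is judged:
By the outcome, as a careful person would: the job done as asked, in the order asked, and still so for the second after the job is handed in, with the robot touching nothing.
It also fails if it takes over 70 s, if anything falls off the work surface, if the arm or the gripper's body presses on something with over 40 N, if the wrist force passes 120 N, or if a joint passes its speed limit or range.

## Robot

A 7-joint arm with a two-finger parallel gripper is mounted at the origin on the work surface. World frame = base frame: x ahead of the robot, y to its left, z up, the work surface at z = 0. Lengths are in m, angles in rad, forces in N, time in s.
With the tool pointing down it reaches from about 0.4 to 0.85 m from the base axis. Payload 10.4 kg.
Tool frame: the origin (TCP) lies between the finger pads; the fingertips stand 17 mm ahead of it and the grasp point (between the pads) lies 2 mm behind it; z points along the fingers, y is the line along which they close (so a half turn about z gives the same grasp; the last joint's range is limited). The gripper opens to 85 mm and grips with 20 to 120 N. Pads are 22 mm wide; open, the fingers measure 114 mm over their backs; the gripper's body (76 mm by 85 mm) begins 54 mm behind the grasp point. The pads swing forward as they close: fully open they stand 13 mm farther back than shut.
Start: joints at [1.204, 0.332, -0.065, 1.46, 0.022, 1.35, -0.088], TCP at [0.211, -0.588, 0.248] pointing down, gripper open.
Joint ranges: [-2.6, 2.6], [-0.5, 2.12], [-1.47, 1.34], [0.16, 2.42], [-1.27, 4.41], [0.06, 2.06], [-2.6, 2.6]. Speed limits (rad/s): [2.22, 2.22, 2.79, 2.79, 3.14, 3.14, 3.14].

## Interface

Orientations are given as a unit quaternion [x, y, z, w].
In Python, from workcell import readout, imaging, manip gives the robot as it stands. The module is installed in compiled form; this text tells all that it offers.
- The arm moves only by the shell command python3 -m crank 'ROWS' [OPENING] [FORCE]. ROWS is JSON, a list of rows, each a list of 4 numbers: the shift along the tool's x, y, z as a fraction of full scale, then the turn about the tool's z as a fraction of full scale. In form: [[x, y, z, yaw], ...]. A call has 1 to 5 rows; each row is the pose to reach, as a shift and turn from the pose commanded when the call began, along the tool's axes at that moment; what a row does not reach only later rows make up. Full scale, the value 1, is 400 mm for a shift and 60 degrees for a turn. A row lasts 1/12 s, in which the tool goes at most 41.7 mm and 7.16 degrees, less where a joint would pass 70% of its speed; a pose out of reach is approached as far as the arm can. A call with a number of a shift or a turn outside -1 to 1 is refused whole. A call with a gripper value outside its range is refused whole. OPENING is the gripper command: -1 is shut, 1 is fully open, values between are in proportion, set as the call begins (- or left out, the last holds). The fingers move at their own pace and stop on an object; FORCE is the grip in N (left out, the last holds). Time passes only in rows, so rows that repeat a pose let the fingers close. It gives the time, the measured TCP pose, the force, the opening and the grip force at its end, in the units of the state.
- readout.get_obs(): the state, without advancing time (a new reading comes with each control period).
- imaging.camera(name): name is "scene" or "side" or "wrist"; returns a dict with "color" (400x640x3 uint8, red, green, blue), "fx", "fy", "cx", "cy" (pixels), "rvec" (rotation vector, rad) and "tvec" (3), from world to camera coordinates, as OpenCV has them. Camera axes: x right, y down, z forward; pixel columns grow to the right and rows downward; lengths in m; the calibration is good to about 2 mm. A picture is of the moment at which its call begins. There is no depth.
- manip.hand_in(): hands the job in; it is judged then, once.
The state is a dict: "clock": time; "joint_pos": joint angles; "joint_velocities": joint speeds; "tau": joint torques, N m; "position": TCP position; "ee_rot": TCP orientation; "ft_force": force on the tool from outside, world axes, zero at the start; "torque": the same for the moment, N m; "grip_width": opening from 0.0 (shut) to 1.0 (fully open); "grasp_force": force on a finger pad.
Only numpy, scipy, OpenCV 4.12 (cv2) and the standard library are available. Lean on these libraries where they do the work, as an engineer would, in place of code of your own. Each camera call takes 0.05 s, during which the arm holds its last target. There are 200 camera calls.

## Working session

There is one attempt and no reset: what is moved stays moved. The work goes in short steps, Python scripts to look and compute and a shell command to move; the robot and the scene stay as the last step left them, time stands still between calls to the robot, and variables do not carry over. Pictures are saved under pics/ and viewed, at most 10 in all, crops included, and the job is handed in when it is done.

```bash
mkdir -p pics; cat > h.py <<'E'
import numpy as np, cv2
from workcell import readout, imaging, manip
from scipy.spatial.transform import Rotation as R
def cam(n):
    c=imaging.camera(n); c['K']=np.array([[c['fx'],0,c['cx']],[0,c['fy'],c['cy']],[0,0,1.]]); c['R']=cv2.Rodrigues(np.array(c['rvec'],float))[0]; c['t']=np.array(c['tvec'],float).ravel(); return c
def proj(c,P): return cv2.projectPoints(np.atleast_2d(np.array(P,float)),c['R'],c['t'],c['K'],None)[0].reshape(-1,2)
def ray(c,uv):
    d=c['R'].T@np.linalg.inv(c['K'])@np.array([uv[0],uv[1],1.]); return -c['R'].T@c['t'],d/np.linalg.norm(d)
def atz(c,uv,z):
    o,d=ray(c,uv); return o+d*(z-o[2])/d[2]
def tri(c1,a,c2,b):
    o1,d1=ray(c1,a);o2,d2=ray(c2,b);s=np.linalg.lstsq(np.c_[d1,-d2],o2-o1,rcond=None)[0]
    p,q=o1+s[0]*d1,o2+s[1]*d2; return (p+q)/2,np.linalg.norm(p-q)
def save(n,im): cv2.imwrite('pics/'+n+'.png',im[:,:,::-1])
def crop(im,x0,y0,x1,y1,s): return cv2.resize(im[y0:y1,x0:x1],None,fx=s,fy=s,interpolation=cv2.INTER_CUBIC)
E
python3 - <<'E'
from h import *
import pickle
d={n:cam(n) for n in('scene','side','wrist')}
pickle.dump(d,open('c0.pkl','wb'))
for n in d: save(n+'0',d[n]['color']); print(n,-d[n]['R'].T@d[n]['t'],d[n]['fx'],d[n]['R'][2])
o=readout.get_obs();print(o)
E
```

```text
scene [ 1.65211982 -0.4702638   1.07756196] 496.6115882981216 [-0.73793756  0.26814432 -0.61931153]
side [-0.54817782 -1.03583468  1.45222379] 517.2359987867109 [ 0.52451379  0.50006181 -0.68907436]
wrist [ 0.27749197 -0.56541053  0.37357865] 292.9216849459041 [-0.26517948 -0.09478511 -0.95952886]
{'clock': 0.15, 'joint_pos': array([ 1.20442255,  0.33275337, -0.06471469,  1.46074682,  0.02160278,
        1.34989786, -0.08852431]), 'joint_velocities': array([-7.39483512e-06, -4.23621714e-03,  1.02282400e-03, -2.73140933e-03,
       -8.34687289e-04, -4.49316740e-05,  6.35139865e-04]), 'tau': array([ 6.95368744e-04, -6.25828886e+01,  4.89374727e-02, -3.91845381e+01,
        1.62853656e-02,  7.46564067e-03,  4.33561368e-06]), 'position': array([ 0.21057011, -0.58817776,  0.24768282]), 'ee_rot': array([ 9.85263028e-01,  1.71045190e-01, -1.17051933e-04, -5.42464303e-04]), 'ft_force': array([ 0.20424531, -0.31683251,  0.12615254]), 'torque': array([-0.01587288,  0.02775413, -0.05133174]), 'grasp_force': 0.0, 'grip_width': 0.9966315917458466}
```

View pics/scene0.png

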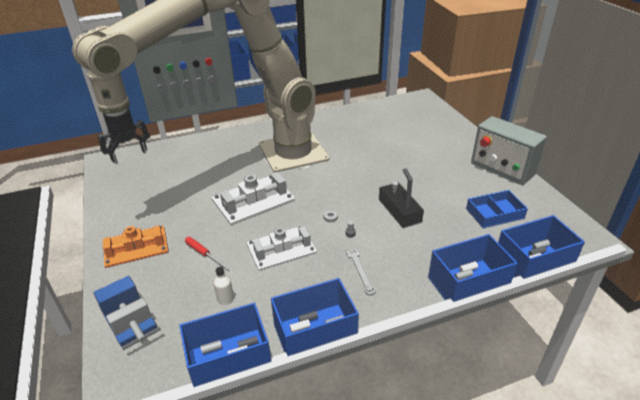

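View pics/side0.png

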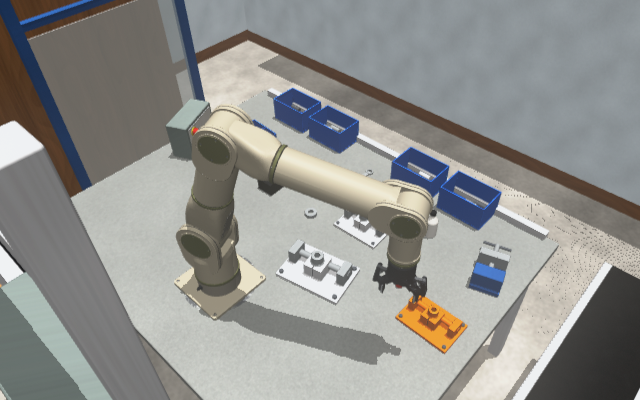

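Scene: the tool block is at (400,203) with the key at (407,180) and the drift at (395,188). The clamp look-alikes are orange (135,243), white A (252,195) and white B (281,245). The key has none. In the side view the arm hides the block.

```bash
python3 - <<'E'
from h import *
import pickle
d=pickle.load(open('c0.pkl','rb')); c=d['scene']
im=c['color']
a=crop(im,200,165,330,275,4.6)
b=crop(im,370,160,435,230,6)
b=cv2.copyMakeBorder(b,0,max(0,a.shape[0]-b.shape[0]),0,0,cv2.BORDER_CONSTANT)
save('crop1',a); save('crop2',b[:420])
print(a.shape,b.shape)
for z in (0,.012):
  for n,uv in dict(A=(252,195),B=(281,245)).items(): print(n,z,atz(c,uv,z))
E
```

```text
(506, 598, 3) (506, 390, 3)
A 0 [ 0.22734144 -0.22521249  0.        ]
B 0 [ 0.51774868 -0.20453381  0.        ]
A 0.012 [ 0.24320813 -0.22794144  0.012     ]
B 0.012 [ 0.53038132 -0.20749304  0.012     ]
```

View pics/crop1.png

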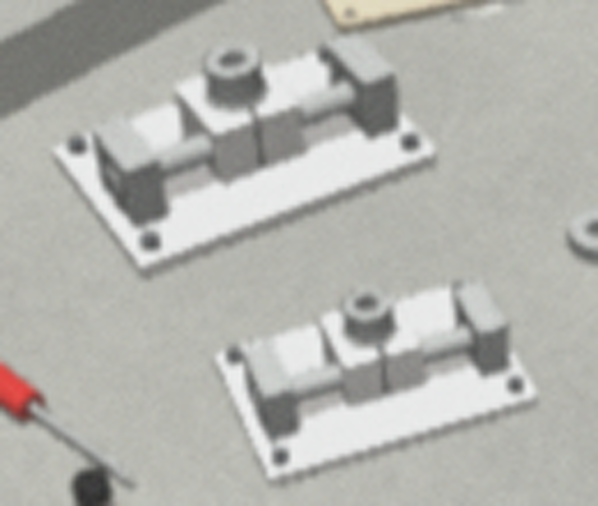

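View pics/crop2.png

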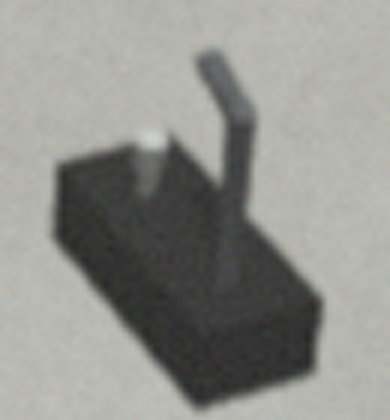

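```bash
python3 - <<'E'
from h import *
import pickle
d=pickle.load(open('c0.pkl','rb')); c=d['scene']
f=lambda p,s,o: (np.array(p)+.5)/s+o-.5
for n,P in dict(A=[(55,150),(147,268),(435,152)],B=[(218,352),(275,478),(537,397)]).items():
    q=[atz(c,f(p,4.6,(200,165)),.010) for p in P]
    e1=q[1]-q[0];e2=q[2]-q[1]
    print(n,np.linalg.norm(e1),np.linalg.norm(e2),'centre',(q[0]+q[2])/2,'yaw',np.arctan2(e1[1],e1[0]),np.arctan2(e2[1],e2[0])-np.pi/2)
print('Bsocket',atz(c,f((367,305),4.6,(200,165)),.076))
g=lambda p:f(p,6,(370,160))
be=atz(c,g((240,113)),.158);ti=atz(c,g((209,58)),.158)
print('bend',be,'tip',ti,ti-be,np.linalg.norm(ti-be))
q=[atz(c,g(p),.055) for p in[(60,163),(205,325),(322,297),(172,135)]]
print('block',q,[np.linalg.norm(q[1]-q[0]),np.linalg.norm(q[2]-q[1])])
e=q[1]-q[0];print('yaw',np.arctan2(e[1],e[0]), 'ctr',(q[0]+q[2])/2)
print('tool yaw',R.from_quat(readout.get_obs()['ee_rot']).as_matrix())
E
```

```text
A 0.16879059318884948 0.24170818503982694 centre [ 0.25544847 -0.22853729  0.01      ] yaw 0.21288802624655967 0.2201825655376204
B 0.13185306708768188 0.1841622556245669 centre [ 0.532748   -0.20762247  0.01      ] yaw 0.04158603599948028 0.04418453269834011
Bsocket [ 0.53576482 -0.20959291  0.076     ]
bend [0.5393897  0.22667949 0.158     ] tip [0.48755681 0.23582815 0.158     ] [-5.18328857e-02  9.14865810e-03 -1.11022302e-16] 0.052634076320703355
block [array([0.41990307, 0.18515086, 0.055     ]), array([0.58141809, 0.1932499 , 0.055     ]), array([0.58376503, 0.26325664, 0.055     ]), array([0.41948757, 0.25754642, 0.055     ])] [np.float64(0.16171794926774943), np.float64(0.07004606595984798)]
yaw 0.050102189935749886 ctr [0.50183405 0.22420375 0.055     ]
tool yaw [[ 9.41487058e-01  3.37048877e-01 -4.16225703e-04]
 [ 3.37049131e-01 -9.41486497e-01  1.02889770e-03]
 [-4.50820636e-05 -1.10898238e-03 -9.99999384e-01]]
```

Base plates work out to 132x184 mm for B (given 130x190) and 169x242 mm for A. So the clamp is B, with its bolt at about (0.535,-0.209). The key is in the block's far hole. Its short arm seems to point toward -x, contrary to the text, so I'll view it from closer, passing over the clamp on the way.

```bash
python3 -m crank '[[0.43,-0.28,-0.1,0],[0.43,-0.28,-0.1,0],[0.43,-0.28,-0.1,0],[0.43,-0.28,-0.1,0],[0.43,-0.28,-0.1,0]]'; python3 -m crank '[[0.43,-0.28,0,0],[0.43,-0.28,0,0],[0.43,-0.28,0,0],[0.43,-0.28,0,0],[0.43,-0.28,0,0]]'
python3 - <<'E'
from h import *
o=readout.get_obs();print(o['clock'],o['position'],o['joint_pos'])
c=cam('wrist');import pickle;pickle.dump(c,open('w1.pkl','wb'));save('w1',c['color'])
print(proj(c,[.535,-.209,.076]))
E
```

```text
clock: 0.57
position: [0.3351, -0.4238, 0.2884]
ee_rot: [0.985, 0.171, -0.0, 0.0]
ft_force: [1.7, -1.0, -0.2]
grip_width: 1.001
grasp_force: 0.0
clock: 0.98
position: [0.4596, -0.2598, 0.2882]
ee_rot: [0.985, 0.171, 0.0, 0.0]
ft_force: [0.4, -0.8, -0.2]
grip_width: 1.002
grasp_force: 0.0
0.9833 [ 0.45962005 -0.25982753  0.28824223] [ 0.76318671  0.12003969 -0.3639217   1.63971482  0.04336429  1.38954201
 -0.8324113 ]
[[291.33245434  94.36648632]]
```

```bash
python3 - <<'E'
from h import *
import pickle
c=pickle.load(open('w1.pkl','rb'))
save('w1c',crop(c['color'],190,20,390,170,4))
E
```

```text
(no output)
```

View pics/w1c.png

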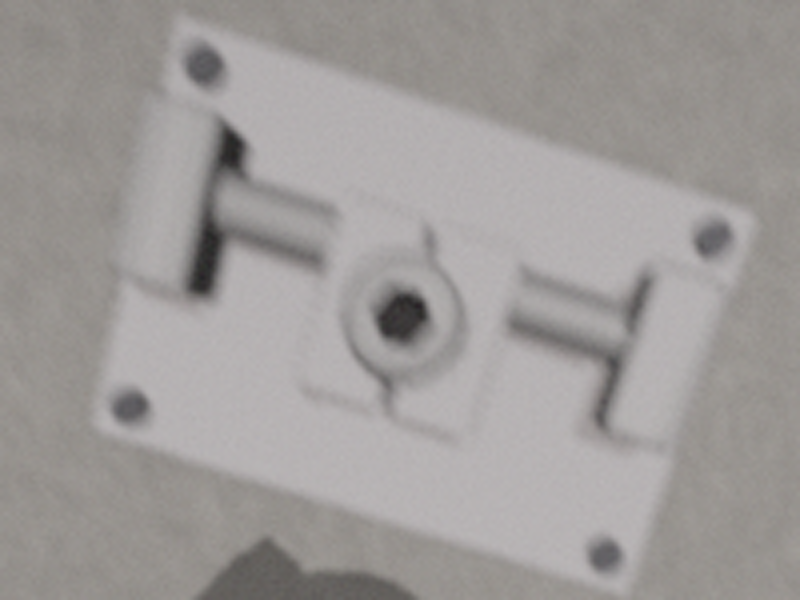

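Wrist crop: clamp B is centred, with the bolt at crop (403,315) and the hexagon clearly visible. Next I'll compute the bolt position and move closer for the angle.

```bash
python3 - <<'E'
from h import *
import pickle
c=pickle.load(open('w1.pkl','rb'))
f=lambda p:(np.array(p)+.5)/4+(190,20)-.5
b=atz(c,f((403,315)),.076);print('bolt',b)
h=[atz(c,f(p),.012) for p in[(205,65),(713,238),(605,553),(130,406)]]
print(h,np.mean(h,0));
for i,j in((0,1),(3,2),(3,0),(2,1)):
  e=h[j]-h[i];print(np.linalg.norm(e),np.arctan2(e[1],e[0]))
o=readout.get_obs();M=R.from_quat(o['ee_rot']).as_matrix()
tgt=b-0.04*M[:,0];tgt[2]=.12;print('frac',M.T@(tgt-o['position'])/.4)
E
```

```text
bolt [ 0.53071219 -0.2093348   0.076     ]
[array([ 0.58016082, -0.12353589,  0.012     ]), array([ 0.58725026, -0.29004974,  0.012     ]), array([ 0.48133235, -0.29424969,  0.012     ]), array([ 0.47362293, -0.1278451 ,  0.012     ])] [ 0.53059159 -0.20892011  0.012     ]
0.1666646956005377 -1.5282463429399906
0.16658307361838068 -1.5245000613860609
0.10662500494596157 0.04042561473633439
0.10600114997145882 0.03963207133498077
frac [ 0.09169447 -0.04236508  0.42117869]
```

```bash
python3 -m crank '[[0.09,-0.04,0.1,0],[0.09,-0.04,0.2,0],[0.09,-0.04,0.3,0],[0.09,-0.04,0.4,0],[0.09,-0.04,0.42,0]]'
python3 - <<'E'
from h import *
import pickle
c=cam('wrist');pickle.dump(c,open('w2.pkl','wb'))
p=proj(c,[.5307,-.2093,.076])[0];print(p)
x,y=int(p[0]),int(p[1]);y0=max(0,y-45)
im=c['color'];cr=im[y0:y+45,x-60:x+60]
save('w2c',cv2.resize(cr,None,fx=6,fy=6,interpolation=cv2.INTER_CUBIC));print(x-60,y0)
# fit hexagon: socket dark inside
g=cv2.cvtColor(im,cv2.COLOR_RGB2GRAY).astype(float)
from scipy.optimize import minimize
def score(v):
    t=v[2]+np.arange(6)*np.pi/3; 
    def mean(r,n=20):
        P=[]
        cs=np.c_[np.cos(t),np.sin(t)]*r/np.cos(np.pi/6)
        for i in range(6):
            s=np.linspace(0,1,n,endpoint=False)[:,None];P.append(cs[i]*(1-s)+cs[(i+1)%6]*s)
        P=np.vstack(P);P=np.c_[P+v[:2],np.full(len(P),.076)]
        q=proj(c,P).astype(np.float32)
        return cv2.remap(g.astype(np.float32),q[:,0][None],q[:,1][None],cv2.INTER_LINEAR).mean()
    return mean(.0085)-mean(.0066)
best=[]
for a in np.deg2rad(np.arange(0,60,3)):
    m=minimize(lambda v:-score(v),[.5307,-.2093,a],method='Nelder-Mead',options=dict(initial_simplex=[[.5307,-.2093,a],[.5317,-.2093,a],[.5307,-.2083,a],[.5307,-.2093,a+.05]]));best.append((-m.fun,*m.x[:2],np.rad2deg(m.x[2])%60))
for b in sorted(best)[::-1][:6]:print(np.round(b,4))
E
```

```text
clock: 1.45
position: [0.484, -0.2336, 0.1141]
ee_rot: [0.985, 0.171, -0.003, -0.002]
ft_force: [-0.6, 0.0, 0.5]
grip_width: 1.001
grasp_force: 0.0
[298.48354087 145.39639265]
238 100
[117.2684   0.5287  -0.2112  37.1204]
[117.263    0.5287  -0.2112  37.1143]
[117.2624   0.5287  -0.2112  37.2113]
[117.2603   0.5287  -0.2112  37.128 ]
[117.2562   0.5287  -0.2112  37.1061]
[117.2554   0.5287  -0.2112  37.1261]
```

View pics/w2c.png

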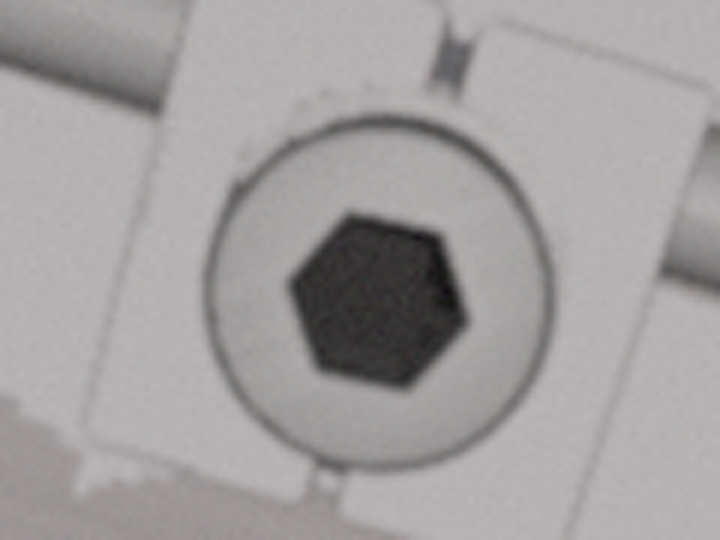

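The hexagon's vertices lie at 37° in the world. Clamp x is at 2.4°, so the stop should come after about 35° (0.61 rad) clockwise. Now over to the key.

```bash
python3 -m crank '[[0,0,-0.1,0],[0,0,-0.2,0],[0.02,-0.08,-0.3,0],[0.06,-0.18,-0.36,0],[0.09,-0.27,-0.45,0]]';python3 -m crank '[[0.2,-0.62,-0.05,0],[0.2,-0.62,-0.05,0],[0.2,-0.62,-0.05,0],[0.2,-0.62,-0.05,0],[0.2,-0.62,-0.05,0]]';python3 -m crank '[[0.07,-0.2,0,0],[0.07,-0.2,0,0],[0.07,-0.2,0,0],[0.07,-0.2,0,0],[0.07,-0.2,0,0]]'
python3 - <<'E'
from h import *
import pickle
d={n:cam(n) for n in('wrist','side','scene')};pickle.dump(d,open('c3.pkl','wb'))
for n in d: print(n,proj(d[n],[[.547,.226,.055],[.539,.227,.158]]))
w=d['wrist']['color'];save('w3',w)
E
```

```text
clock: 1.92
position: [0.4846, -0.141, 0.2845]
ee_rot: [0.985, 0.171, 0.001, 0.0]
ft_force: [1.6, 0.7, -1.3]
grip_width: 1.0
grasp_force: 0.0
clock: 2.33
position: [0.4778, 0.0673, 0.2996]
ee_rot: [0.985, 0.171, 0.001, 0.001]
ft_force: [1.7, -0.1, -0.0]
grip_width: 1.0
grasp_force: 0.0
clock: 2.75
position: [0.4778, 0.15, 0.2987]
ee_rot: [0.985, 0.171, 0.0, 0.0]
ft_force: [-0.3, -0.1, -0.4]
grip_width: 1.001
grasp_force: 0.0
wrist [[271.37269298  93.50944323]
 [251.31032537  95.41219739]]
side [[286.23955517 165.23968207]
 [282.90421807 146.60475561]]
scene [[407.67581985 205.22375607]
 [409.61390646 178.32872016]]
```

View pics/w3.png

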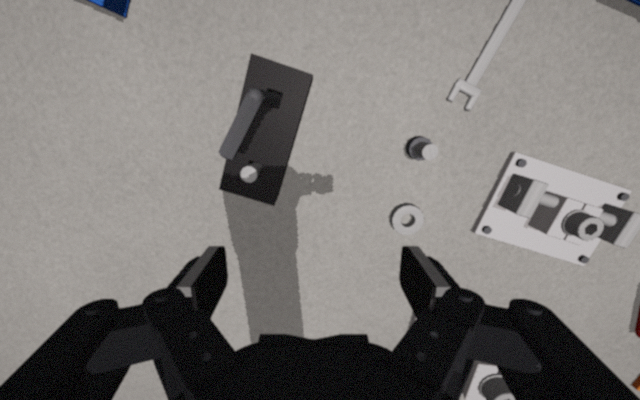

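The short arm really points toward the robot, from (255,98) to (228,155). The collar is at (406,218) and the spare bolt at (421,148), clear of the block. Next, one composite crop to measure the key.

```bash
python3 - <<'E'
from h import *
import pickle
d=pickle.load(open('c3.pkl','rb'))
a=crop(d['wrist']['color'],205,40,325,215,3.4)
b=crop(d['scene']['color'],380,155,440,225,4.9); s=crop(d['side']['color'],255,120,315,180,4.9)
h=590;pad=lambda i:cv2.copyMakeBorder(i[:h],0,max(0,h-i.shape[0]),0,0,cv2.BORDER_CONSTANT)
bs=np.vstack([b[:,:294],s[:247,:294]]);print(a.shape,b.shape,s.shape)
hs=lambda i:np.clip(i.astype(float)*1.8,0,255).astype(np.uint8)
save('comp',hs(np.hstack([pad(a),pad(bs)])))
c=d['scene'];print('spare',atz(c,(350,236),0),'collar',atz(c,(330,217),.01),'bottle',atz(c,(223,300),0))
print(readout.get_obs()['joint_pos'],readout.get_obs()['position'])
E
```

```text
(595, 408, 3) (343, 294, 3) (294, 294, 3)
spare [0.5597525  0.01527333 0.        ] collar [ 0.45774904 -0.01416703  0.01      ] bottle [ 0.67444911 -0.42289523  0.        ]
[ 0.31585346  0.08462875 -0.74188194  1.67146696  0.05856456  1.40786892
 -1.66315566] [0.47796167 0.14879089 0.29828239]
```

View pics/comp.png

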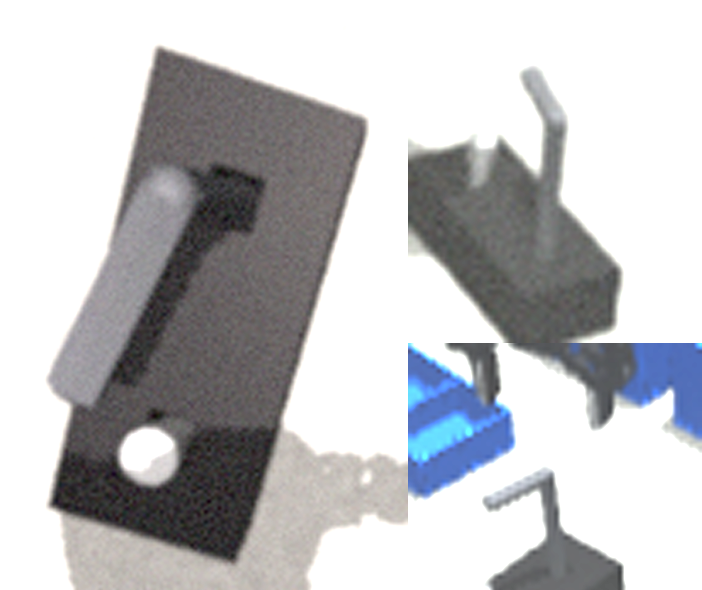

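```bash
python3 - <<'E'
from h import *
import pickle
d=pickle.load(open('c3.pkl','rb'));w,s,c=d['wrist'],d['side'],d['scene']
f=lambda p:(np.array(p)+.5)/3.4+(205,40)-.5
for n,a,b,e in(('bend',(170,190),(411,179.5),(283.6,147.5)),('tip',(75,392),(404.9,169.9),(271.7,152))):
    print(n,'w@.158',atz(w,f(a),.158),'w/sc',tri(w,f(a),c,b),'w/si',tri(w,f(a),s,e),'sc/si',tri(c,b,s,e))
print('holes/drift top',atz(w,f((149,455)),.088))
q=[atz(w,f(p),.055) for p in[(159,47),(367,122),(237,561),(50,506)]]
print(q);ctr=np.mean(q,0);e=q[0]-q[3]+q[1]-q[2];y=np.arctan2(e[1],e[0]);print('ctr',ctr,'yaw',y,'keyhole',ctr[:2]+.045*np.array([np.cos(y),np.sin(y)]),'drifthole',ctr[:2]-.045*np.array([np.cos(y),np.sin(y)]),np.linalg.norm(q[0]-q[3]),np.linalg.norm(q[0]-q[1]))
print('tray', [atz(c,p,.045) for p in[(467,203),(490,226),(526,213),(505,191)]])
E
```

```text
bend w@.158 [0.53987895 0.22426943 0.158     ] w/sc (array([0.54108947, 0.22777477, 0.15424245]), np.float64(0.006037429496315324)) w/si (array([0.54000288, 0.22482024, 0.15399256]), np.float64(0.0005808980570173034)) sc/si (array([0.54220945, 0.22891612, 0.15288829]), np.float64(0.0047247552275753195))
tip w@.158 [0.48217382 0.23361252 0.158     ] w/sc (array([0.48191549, 0.23784485, 0.15125556]), np.float64(0.0059765516222558745)) w/si (array([0.48283592, 0.23295831, 0.16071309]), np.float64(8.76217703681984e-05)) sc/si (array([0.48734084, 0.23821029, 0.15493239]), np.float64(0.0005443030052206078))
holes/drift top [0.45339241 0.21995539 0.088     ]
[array([0.58075102, 0.26064726, 0.055     ]), array([0.58234246, 0.18649326, 0.055     ]), array([0.41556922, 0.18053984, 0.055     ]), array([0.41250386, 0.25471509, 0.055     ])]
ctr [0.49779164 0.22059886 0.055     ] yaw 0.03546233476478674 keyhole [0.54276335 0.22219433] drifthole [0.45281993 0.21900339] 0.16835170508325986 0.07417107655896334
tray [array([0.59915911, 0.42119709, 0.045     ]), array([0.7255049 , 0.42204931, 0.045     ]), array([0.71462643, 0.56782759, 0.045     ]), array([0.59087302, 0.57868221, 0.045     ])]
```

```bash
python3 -m crank '[[0.21,-0.12,0,0.48],[0.21,-0.12,0,0.48],[0.21,-0.12,0,0.48],[0.21,-0.12,0.05,0.48],[0.21,-0.12,0.1,0.48]]'; python3 -m crank '[[0,0,0,0],[0,0,0,0]]'; cat > st.py <<'E'
from h import *
import sys
o=readout.get_obs();M=R.from_quat(o['ee_rot']).as_matrix()
print('t',round(o['clock'],2),'pos',np.round(o['position'],4),'yaw',round(np.rad2deg(np.arctan2(M[1,0],M[0,0])),2),'F',np.round(o['ft_force'],1),'T',np.round(o['torque'],2),'w',round(o['grip_width'],3),'g',round(o['grasp_force'],1),'j7',o['joint_pos'][6].round(2))
if len(sys.argv)>3:
    t=np.array([float(v) for v in sys.argv[1:4]]);print('frac',np.round(M.T@(t-o['position'])/.4,4))
E
python3 st.py .541 .2238 .115
```

```text
clock: 3.32
position: [0.5416, 0.2243, 0.2578]
ee_rot: [0.997, -0.083, 0.0, -0.001]
ft_force: [-0.5, -0.5, -0.8]
grip_width: 1.002
grasp_force: 0.0
clock: 3.48
position: [0.5405, 0.2225, 0.2576]
ee_rot: [0.997, -0.079, -0.001, 0.001]
ft_force: [-0.0, 1.2, -0.2]
grip_width: 0.998
grasp_force: 0.0
t 3.48 pos [0.5405 0.2225 0.2576] yaw -9.09 F [-0.   1.2 -0.2] T [ 0.01 -0.02 -0.01] w 0.998 g 0.0 j7 -2.35
frac [ 0.0013 -0.004   0.3566]
```

```bash
python3 -c "
from h import *;print(readout.get_obs()['joint_pos'].round(3))"; python3 -m crank '[[0,-0.004,0.08,0],[0,-0.004,0.16,0],[0,-0.004,0.24,0],[0,-0.004,0.3,0],[0,-0.004,0.34,0]]'; python3 -m crank '[[0,0,0.008,0],[0,0,0.016,0],[0,0,0.016,0]]'; python3 st.py .541 .2238 .115
```

```text
[ 0.112  0.319 -0.716  1.527  0.212  1.377 -2.351]
clock: 3.9
position: [0.5409, 0.224, 0.1211]
ee_rot: [0.997, -0.079, -0.0, 0.0]
ft_force: [-0.3, -0.5, 1.5]
grip_width: 0.999
grasp_force: 0.0
clock: 4.15
position: [0.5416, 0.2253, 0.117]
ee_rot: [0.997, -0.079, 0.001, -0.0]
ft_force: [0.4, -0.4, 1.2]
grip_width: 0.999
grasp_force: 0.0
t 4.15 pos [0.5416 0.2253 0.117 ] yaw -9.11 F [ 0.4 -0.4  1.2] T [-0.02 -0.01 -0.03] w 0.999 g 0.0 j7 -2.42
frac [-0.001   0.0039  0.0051]
```

```bash
python3 -m crank '[[0,0.003,0.002,0],[0,0.003,0.002,0],[0,0.003,0.002,0],[0,0.003,0.002,0],[0,0.003,0.002,0]]' -1 40;  python3 -m crank '[[0,0,0,0],[0,0,0,0],[0,0,0,0],[0,0,0,0],[0,0,0,0]]'; python3 st.py
```

```text
clock: 4.57
position: [0.5407, 0.2243, 0.1152]
ee_rot: [0.997, -0.079, 0.0, -0.0]
ft_force: [-0.1, 0.6, 0.0]
grip_width: 0.296
grasp_force: 0.0
clock: 4.98
position: [0.5408, 0.2245, 0.1151]
ee_rot: [0.997, -0.079, 0.0, -0.0]
ft_force: [0.2, 0.7, 3.5]
grip_width: 0.158
grasp_force: 40.0
t 4.98 pos [0.5408 0.2245 0.1151] yaw -9.1 F [0.2 0.7 3.5] T [ 0.35 -0.   -0.01] w 0.158 g 40.0 j7 -2.42
```

```bash
python3 -m crank '[[0,0,-0.02,0],[0,0,-0.04,0],[0,0,-0.06,0],[0,0,-0.08,0],[0,0,-0.08,0]]';python3 -m crank '[[0,0,0,-0.11],[0,0,0,-0.22],[0,0,0,-0.33],[0,0,0,-0.45],[0,0,0,-0.56]]';python3 st.py;python3 -m crank '[[0,0,0,-0.11],[0,0,0,-0.22],[0,0,0,-0.33],[0,0,0,-0.45],[0,0,0,-0.56]]';python3 -m crank '[[0,0,0,-0.11],[0,0,0,-0.22],[0,0,0,-0.33],[0,0,0,-0.45],[0,0,0,-0.56]]';python3 st.py
```

```text
clock: 5.4
position: [0.5412, 0.2245, 0.1489]
ee_rot: [0.997, -0.079, 0.001, -0.0]
ft_force: [0.2, 0.5, -1.9]
grip_width: 0.157
grasp_force: 39.4
clock: 5.82
position: [0.5404, 0.224, 0.1468]
ee_rot: [0.977, 0.215, -0.0, 0.0]
ft_force: [-0.5, -0.6, -2.0]
grip_width: 0.154
grasp_force: 39.4
t 5.82 pos [0.5404 0.224  0.1468] yaw 24.85 F [-0.5 -0.6 -2. ] T [-0.01 -0.03 -0.04] w 0.154 g 39.4 j7 -1.85
clock: 6.23
position: [0.5408, 0.2239, 0.1469]
ee_rot: [0.873, 0.488, 0.0, 0.0]
ft_force: [1.8, 1.2, -2.0]
grip_width: 0.155
grasp_force: 39.4
clock: 6.65
position: [0.5413, 0.2235, 0.147]
ee_rot: [0.695, 0.719, 0.0, 0.001]
ft_force: [3.0, -0.2, -1.7]
grip_width: 0.154
grasp_force: 39.5
t 6.65 pos [0.5413 0.2235 0.147 ] yaw 92.01 F [ 3.  -0.2 -1.7] T [-0.23 -0.67 -0.06] w 0.154 g 39.5 j7 -0.77
```

```bash
python3 -m crank '[[-0.035,0,0,0],[-0.065,0,0.0025,0],[-0.095,0,0.011,0],[-0.125,0,0.0225,0],[-0.15,0,0.0375,0]]' - 20;python3 st.py; python3 -m crank '[[-0.025,0,0.02,0],[-0.0475,0,0.04,0],[-0.0675,0,0.065,0],[-0.0825,0,0.0925,0],[-0.095,0,0.12,0]]';python3 st.py
python3 - <<'E'
from h import *
import pickle
d={n:cam(n) for n in('wrist','side','scene')};pickle.dump(d,open('c4.pkl','wb'))
a=crop(d['scene']['color'],340,110,440,240,4); s=crop(d['side']['color'],240,100,340,230,4)
save('comp4',np.clip(np.hstack([a,s]).astype(float)*1.5,0,255).astype(np.uint8))
E
```

```text
clock: 7.07
position: [0.5429, 0.1635, 0.1321]
ee_rot: [0.697, 0.717, 0.001, 0.0]
ft_force: [1.2, 2.9, 3.0]
grip_width: 0.157
grasp_force: 40.9
t 7.07 pos [0.5429 0.1635 0.1321] yaw 91.67 F [1.2 2.9 3. ] T [ 1.01 -0.29 -0.06] w 0.157 g 40.9 j7 -0.67
clock: 7.48
position: [0.5434, 0.1246, 0.0824]
ee_rot: [0.697, 0.717, -0.001, 0.0]
ft_force: [1.5, 0.9, 1.3]
grip_width: 0.159
grasp_force: 36.7
t 7.48 pos [0.5434 0.1246 0.0824] yaw 91.64 F [1.5 0.9 1.3] T [ 0.28 -0.35 -0.11] w 0.159 g 36.7 j7 -0.64
```

View pics/comp4.png

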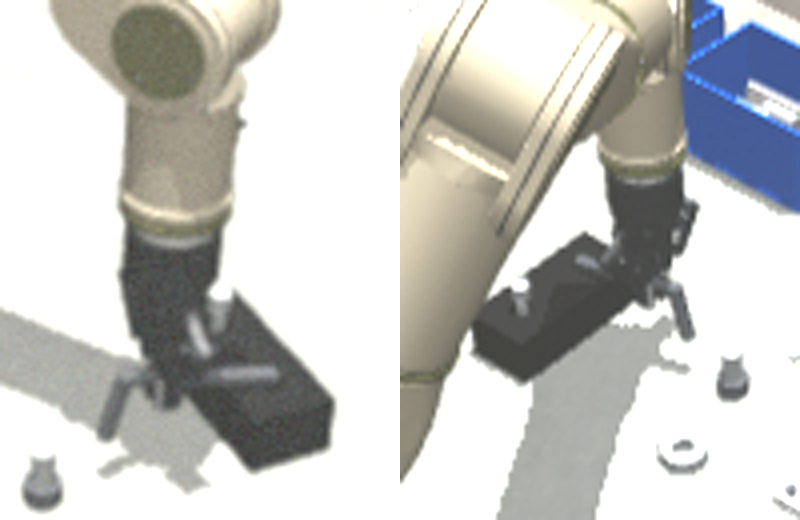

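The key leans as planned: the short arm is down at left, the long arm rests on the block, and the tilt is about 75°. Now lowering it to level.

```bash
python3 -m crank '[[-0.004,0,0.012,0],[-0.008,0,0.024,0],[-0.01,0,0.036,0],[-0.012,0,0.045,0],[-0.012,0,0.0525,0]]';python3 st.py;python3 -m crank '[[0,0,0,0],[0,0,0,0]]' - 80;python3 st.py
```

```text
clock: 8.05
position: [0.5435, 0.1212, 0.0624]
ee_rot: [0.697, 0.718, -0.0, 0.0]
ft_force: [-0.4, -3.0, 2.9]
grip_width: 0.159
grasp_force: 36.0
t 8.05 pos [0.5435 0.1212 0.0624] yaw 91.7 F [-0.4 -3.   2.9] T [-0.11  0.11  0.06] w 0.159 g 36.0 j7 -0.65
clock: 8.22
position: [0.5436, 0.1214, 0.0628]
ee_rot: [0.697, 0.718, -0.0, 0.0]
ft_force: [-0.6, -2.0, 2.5]
grip_width: 0.15
grasp_force: 77.8
t 8.22 pos [0.5436 0.1214 0.0628] yaw 91.7 F [-0.6 -2.   2.5] T [-0.02  0.17  0.07] w 0.15 g 77.8 j7 -0.65
```

```bash
python3 -m crank '[[0,0,-0.06,0],[0,0,-0.13,0],[0,0,-0.2,0],[0,0,-0.28,0],[0,0,-0.36,0]]';python3 st.py;python3 -m crank '[[-0.05,0,0,0.1],[-0.12,0,0,0.2],[-0.19,0,0,0.3],[-0.26,0.01,0,0.4],[-0.33,0.01,0,0.5]]';python3 st.py .5624 -.1855 .2
```

```text
clock: 8.63
position: [0.5429, 0.1215, 0.2079]
ee_rot: [0.696, 0.718, -0.0, -0.0]
ft_force: [0.3, -0.4, -2.3]
grip_width: 0.148
grasp_force: 78.2
t 8.63 pos [0.5429 0.1215 0.2079] yaw 91.74 F [ 0.3 -0.4 -2.3] T [-0.03 -0.04 -0.04] w 0.148 g 78.2 j7 -0.54
clock: 9.05
position: [0.5515, -0.0118, 0.2068]
ee_rot: [0.86, 0.511, -0.0, 0.0]
ft_force: [0.5, -0.8, -2.0]
grip_width: 0.15
grasp_force: 78.3
t 9.05 pos [ 0.5515 -0.0118  0.2068] yaw 61.41 F [ 0.5 -0.8 -2. ] T [-0.02 -0.01  0.04] w 0.15 g 78.3 j7 -0.77
frac [-0.3683  0.2318  0.0172]
```

```bash
python3 -m crank '[[-0.07,0.045,0,0.1],[-0.15,0.095,0,0.2],[-0.22,0.14,0.01,0.3],[-0.3,0.19,0.015,0.405],[-0.368,0.232,0.02,0.405]]';python3 -m crank '[[0,0,0.03,0],[0,0,0.06,0],[0,0,0.08,0],[0,0,0.08,0]]';python3 st.py .5624 -.1855 .160
python3 - <<'E'
from h import *
import pickle
d={n:cam(n) for n in('wrist','side','scene')};pickle.dump(d,open('c5.pkl','wb'))
out=[]
for n,w in(('scene',38),('side',38),('wrist',None)):
    c=d[n];p=proj(c,[.5297,-.2102,.11])[0];print(n,p,proj(c,[.5297,-.2102,.076])[0])
E
```

```text
clock: 9.47
position: [0.5629, -0.1865, 0.1985]
ee_rot: [0.948, 0.317, -0.0, 0.0]
ft_force: [0.9, 0.1, -2.2]
grip_width: 0.148
grasp_force: 78.3
clock: 9.8
position: [0.5624, -0.1822, 0.1646]
ee_rot: [0.947, 0.322, -0.001, -0.001]
ft_force: [-1.3, -0.2, -2.4]
grip_width: 0.149
grasp_force: 78.3
t 9.8 pos [ 0.5624 -0.1822  0.1646] yaw 37.54 F [-1.3 -0.2 -2.4] T [0.07 0.1  0.05] w 0.149 g 78.3 j7 -0.9
frac [-0.0051  0.0066  0.0115]
scene [277.81049189 221.26040827] [278.62915217 229.74036673]
side [364.59246046 206.79692519] [364.26608521 213.28126318]
wrist [315.30454141 279.50200675] [315.09943834 256.33602325]
```

```bash
python3 - <<'E'
from h import *
import pickle
d=pickle.load(open('c5.pkl','rb'))
a=crop(d['scene']['color'],240,190,340,265,4);s=crop(d['side']['color'],320,175,420,250,4);w=crop(d['wrist']['color'],215,215,415,290,4)
save('comp5',np.vstack([np.hstack([a,s]),w]))
E
```

```text
(no output)
```

View pics/comp5.png

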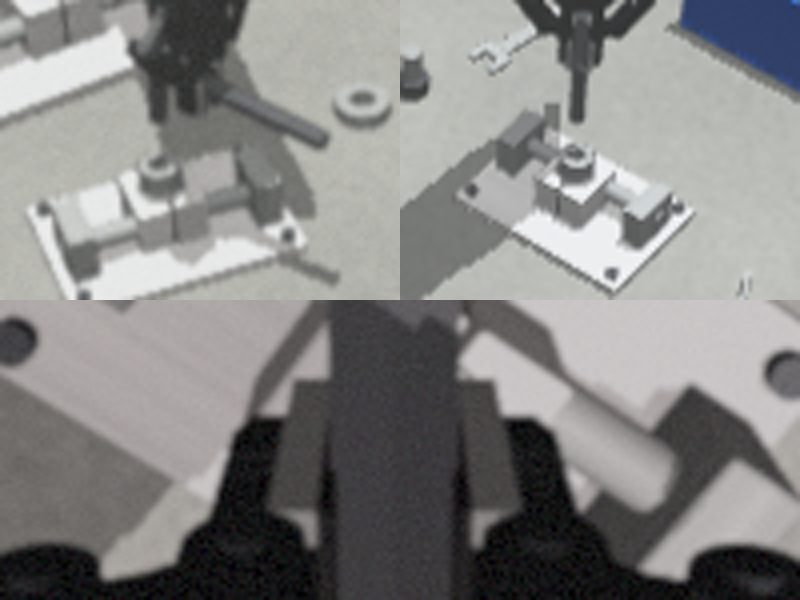

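Scene and side crops show the short arm pointing down over the bolt. The tip's lower end is at scene (279.4,220.3) and side (364.2,205.4). The socket is at scene (279.4,229.9) and side (364.3,214.2).

```bash
python3 - <<'E'
from h import *
import pickle
d=pickle.load(open('c5.pkl','rb'));c,s=d['scene'],d['side']
f=lambda p,o:(np.array(p)+.5)/4+o-.5
t=tri(c,f((158,122),(240,190)),s,f((177,122),(320,175)));b=tri(c,f((158,159),(240,190)),s,f((177,157),(320,175)))
l=atz(c,f((322,138),(240,190)),.16)
print(t,b,'diff',t[0]-b[0],'long tip',l)
# subpixel darkness profile across the tip: rows a few px above end
for n,cc,u,v in(('scene',c,279,220),('side',s,364,205)):
    g=cv2.cvtColor(cc['color'],cv2.COLOR_RGB2GRAY)
    print(n);print(g[v-8:v+4,u-7:u+8])
E
python3 st.py
```

```text
(array([ 0.53104296, -0.20584042,  0.11446525]), np.float64(0.0007282863307230755)) (array([ 0.5276598 , -0.20898911,  0.07453543]), np.float64(0.0021320511394485398)) diff [0.00338316 0.00314868 0.03992982] long tip [ 0.64447715 -0.1156557   0.16      ]
scene
[[180 185 174 147 116  80  65  65  60  77  99  94  63  46  50]
 [181 182 177 165 126  77  63  65  63  74 107 100  70  55  52]
 [182 181 179 170 129  83  65  61  61  72 106 107  70  54  51]
 [180 182 181 173 141  92  65  61  65  76 106 106  71  49  53]
 [177 178 177 179 162 102  70  62  61  79 107 109  76  57  51]
 [181 179 180 181 169 106  67  66  63  76 109 113  94  73  60]
 [176 178 181 180 169 106  64  63  64  79 111 118 110  93  86]
 [178 176 178 180 169 116  75  66  66  86 107 118 112 113 107]
 [182 181 180 182 172 139 108  86  84  96 112 116 117 114 113]
 [180 180 180 183 181 168 151 127 105 108 117 116 114 119 114]
 [183 181 183 181 178 179 172 149 121 114 116 116 112 115 113]
 [179 178 182 179 178 180 172 139 115 112 111 114 115 117 113]]
side
[[182 182 180 179 183 149  79  69  70 120 181 185 185 186 187]
 [183 184 183 182 183 128  75  69  71 124 180 186 186 186 187]
 [183 184 183 182 185 130  74  69  71 135 182 186 187 187 186]
 [167 168 167 180 186 131  75  70  71 150 181 186 186 185 186]
 [119 119 119 179 186 126  74  72  72 149 182 186 186 184 185]
 [118 119 119 180 185 114  72  71  73 151 183 186 186 186 186]
 [117 117 119 181 186 106  71  72  73 150 184 185 185 185 184]
 [118 117 118 181 188 115  73  71  74 160 183 185 184 182 184]
 [117 119 118 182 188 149 110 104 119 180 185 186 185 184 186]
 [133 116 119 181 184 183 169 162 182 185 186 185 184 186 186]
 [166 141 138 181 182 184 185 183 183 183 185 183 184 185 186]
 [176 191 177 205 191 186 186 187 185 183 182 181 184 185 186]]
t 9.95 pos [ 0.5638 -0.1827  0.1673] yaw 37.52 F [-0.3  0.3 -2.7] T [-0.04  0.03 -0.01] w 0.155 g 78.3 j7 -0.9
```

```bash
python3 -m crank '[[-0.005,0.002,0.015,0],[-0.009,0.002,0.03,0],[-0.009,0.002,0.045,0],[-0.009,0.002,0.055,0],[-0.009,0.002,0.055,0]]' - 60;python3 st.py;python3 -m crank '[[0,0,0.006,0],[0,0,0.012,0],[0,0,0.012,0]]';python3 -m crank '[[0,0,0.005,0],[0,0,0.01,0],[0,0,0.01,0]]';python3 st.py
```

```text
clock: 10.37
position: [0.5604, -0.1868, 0.1436]
ee_rot: [0.947, 0.321, -0.001, -0.0]
ft_force: [-1.2, 0.9, -1.6]
grip_width: 0.153
grasp_force: 78.4
t 10.37 pos [ 0.5604 -0.1868  0.1436] yaw 37.39 F [-1.2  0.9 -1.6] T [ 0.07  0.08 -0.03] w 0.153 g 78.4 j7 -0.91
clock: 10.62
position: [0.5609, -0.1868, 0.1397]
ee_rot: [0.947, 0.321, -0.0, -0.0]
ft_force: [0.6, -0.7, -2.4]
grip_width: 0.148
grasp_force: 78.4
clock: 10.87
position: [0.5609, -0.1868, 0.1357]
ee_rot: [0.947, 0.321, -0.0, -0.0]
ft_force: [0.2, 0.1, -2.1]
grip_width: 0.152
grasp_force: 78.4
t 10.87 pos [ 0.5609 -0.1868  0.1357] yaw 37.4 F [ 0.2  0.1 -2.1] T [-0.02  0.03 -0.03] w 0.152 g 78.4 j7 -0.91
```

```bash
python3 -m crank '[[0,0,0.004,0],[0,0,0.008,0],[0,0,0.008,0]]'|grep -E 'pos|force';python3 -m crank '[[0,0,0.004,0],[0,0,0.008,0],[0,0,0.008,0]]'|grep -E 'pos|force'; python3 st.py
```

```text
position: [0.5609, -0.1868, 0.1325]
ft_force: [-0.5, -0.3, -2.8]
grasp_force: 78.4
position: [0.5609, -0.1868, 0.1293]
ft_force: [-0.0, -0.0, -2.5]
grasp_force: 78.4
t 11.37 pos [ 0.5609 -0.1868  0.1293] yaw 37.39 F [-0.  -0.  -2.5] T [-0.04  0.03 -0.01] w 0.142 g 78.4 j7 -0.92
```

```bash
python3 -m crank '[[0,0,0.003,0],[0,0,0.006,0],[0,0,0.006,0]]'|grep -E 'pos|force';python3 st.py
```

```text
position: [0.561, -0.1868, 0.127]
ft_force: [-0.3, 0.3, -2.4]
grasp_force: 78.4
t 11.62 pos [ 0.561  -0.1868  0.127 ] yaw 37.4 F [-0.3  0.3 -2.4] T [ 0.    0.   -0.03] w 0.142 g 78.4 j7 -0.92
```

```bash
for i in 1; do :; done; python3 -m crank '[[0,0,0.003,0],[0,0,0.006,0],[0,0,0.006,0]]'|grep -E 'pos|force';python3 -m crank '[[0,0,0.003,0],[0,0,0.006,0],[0,0,0.006,0]]'|grep -E 'pos|force';python3 st.py
```

```text
position: [0.5609, -0.1868, 0.1246]
ft_force: [0.1, 0.0, -1.6]
grasp_force: 78.4
position: [0.5613, -0.1867, 0.1226]
ft_force: [-0.2, -0.3, -0.1]
grasp_force: 78.7
t 12.12 pos [ 0.5613 -0.1867  0.1226] yaw 37.41 F [-0.2 -0.3 -0.1] T [-0.04  0.05  0.04] w 0.147 g 78.7 j7 -0.92
```

```bash
python3 -m crank '[[0,0,0.003,0],[0,0,0.005,0],[0,0,0.005,0]]'|grep -E 'pos|force';python3 st.py
```

```text
position: [0.5618, -0.1866, 0.1212]
ft_force: [0.6, 1.5, 5.0]
grasp_force: 79.4
t 12.37 pos [ 0.5618 -0.1866  0.1212] yaw 37.41 F [0.6 1.5 5. ] T [0.11 0.15 0.01] w 0.147 g 79.4 j7 -0.92
```

```bash
python3 -m crank '[[0.002,0,-0.004,0],[0.004,0,-0.004,0],[0.004,0,-0.002,0],[0.004,0,0,0],[0.004,0,0,0]]'|grep -E 'pos|force';python3 st.py;python3 -m crank '[[0,0,0.003,0],[0,0,0.005,0],[0,0,0.005,0]]'|grep -E 'pos|force';python3 st.py
```

```text
position: [0.5621, -0.1856, 0.1199]
ft_force: [0.6, 1.2, -3.4]
grasp_force: 78.3
t 12.78 pos [ 0.5621 -0.1856  0.1199] yaw 37.41 F [ 0.6  1.2 -3.4] T [ 0.26 -0.11 -0.  ] w 0.147 g 78.3 j7 -0.92
position: [0.5623, -0.1856, 0.1182]
ft_force: [0.3, 1.4, -2.2]
grasp_force: 78.4
t 13.03 pos [ 0.5623 -0.1856  0.1182] yaw 37.41 F [ 0.3  1.4 -2.2] T [ 0.36 -0.06 -0.07] w 0.148 g 78.4 j7 -0.93
```

```bash
python3 -m crank '[[0.001,0,0.003,0],[0.001,0,0.006,0],[0.001,0,0.006,0]]' - 30|grep -E 'pos|force';python3 -m crank '[[0,0,0.003,0],[0,0,0.006,0],[0,0,0.006,0]]'|grep -E 'pos|force';python3 st.py
```

```text
position: [0.5625, -0.1855, 0.1157]
ft_force: [0.5, 1.8, -2.6]
grasp_force: 78.4
position: [0.5625, -0.1856, 0.1134]
ft_force: [-0.5, 1.6, -2.5]
grasp_force: 78.4
t 13.53 pos [ 0.5625 -0.1856  0.1134] yaw 37.4 F [-0.5  1.6 -2.5] T [0.38 0.16 0.  ] w 0.15 g 78.4 j7 -0.93
```

```bash
python3 -m crank '[[0,0,0.003,0],[0,0,0.005,0],[0,0,0.005,0]]'|grep -E 'pos|force';python3 -m crank '[[0,0,0.003,0],[0,0,0.005,0],[0,0,0.005,0]]'|grep -E 'pos|force';python3 st.py
```

```text
position: [0.5626, -0.1856, 0.1115]
ft_force: [-1.0, 2.6, -1.3]
grasp_force: 78.5
position: [0.5626, -0.1856, 0.1096]
ft_force: [-0.2, 1.6, -0.5]
grasp_force: 78.7
t 14.03 pos [ 0.5626 -0.1856  0.1096] yaw 37.4 F [-0.2  1.6 -0.5] T [ 0.48  0.33 -0.08] w 0.15 g 78.7 j7 -0.93
```

```bash
python3 -m crank '[[0,0,0.003,0],[0,0,0.005,0],[0,0,0.005,0]]'|grep -E 'pos|force';python3 -m crank '[[0,0,0.003,0],[0,0,0.005,0],[0,0,0.005,0]]'|grep -E 'pos|force';python3 st.py
```

```text
position: [0.5627, -0.1856, 0.1076]
ft_force: [-0.6, 3.3, 1.5]
grasp_force: 78.9
position: [0.5626, -0.1855, 0.1056]
ft_force: [-2.7, 3.5, 3.2]
grasp_force: 79.1
t 14.53 pos [ 0.5626 -0.1855  0.1056] yaw 37.4 F [-2.7  3.5  3.2] T [ 0.54  0.62 -0.13] w 0.154 g 79.1 j7 -0.93
```

```bash
python3 -m crank '[[0,0,0,0],[0,0,0,0],[0,0,0,0],[0,0,0,0]]' -0.3|grep -E 'pos|force|width';python3 st.py
python3 - <<'E'
from h import *
import pickle
d={n:cam(n) for n in('wrist','side','scene')};pickle.dump(d,open('c6.pkl','wb'))
c0=pickle.load(open('c0.pkl','rb'))
for n in('scene','side'):
    g=cv2.cvtColor(d[n]['color'],cv2.COLOR_RGB2GRAY).astype(int)
    bend=proj(d[n],[.5297,-.2102,.116])[0];a=np.deg2rad(37.4)
    ps=[[.5297+np.cos(a)*s,-.2102+np.sin(a)*s,.116-np.sin(np.deg2rad(e))*s] for e in(0,8) for s in(0,.05,.1,.145)]
    print(n,proj(d[n],ps).round(1).tolist())
g=cv2.cvtColor(d['scene']['color'],cv2.COLOR_RGB2GRAY)
print(g[212:246:1,290:330:2])
E
```

```text
position: [0.5628, -0.186, 0.1057]
ft_force: [-0.0, 0.1, 0.0]
grip_width: 0.353
grasp_force: 0.0
t 14.87 pos [ 0.5628 -0.186   0.1057] yaw 37.38 F [-0.   0.1  0. ] T [ 0.01 -0.   -0.03] w 0.353 g 0.0 j7 -0.93
scene [[277.7, 219.7], [291.3, 225.3], [305.4, 231.0], [318.4, 236.3], [277.7, 219.7], [291.5, 227.1], [305.6, 234.6], [318.5, 241.5]]
side [[364.7, 205.6], [365.1, 196.3], [365.6, 187.3], [366.0, 179.4], [364.7, 205.6], [365.1, 197.6], [365.5, 189.9], [365.8, 183.3]]
[[ 53  50  53  54  56  62 172 179 181 177 179 182 181 178 179 178 181 185
  194 182]
 [ 51  51  47  48  50  71 172 177 179 176 179 181 181 183 179 182 180 193
  195 149]
 [ 53  54  51  52  63  91 168 180 183 180 179 185 182 182 179 182 181 190
  190 116]
 [ 54  57  52  50  82 108 157 179 182 181 180 182 183 184 180 182 177 179
  191 133]
 [ 50  64  56  51  91 113 136 180 181 180 182 182 182 178 180 181 171 159
  193 175]
 [ 52  49  57  52  98 114 125 178 181 178 179 180 182 184 179 184 175 124
  182 194]
 [ 56  56  57  54 105 117 115 171 178 179 179 181 182 183 180 181 179 110
  141 176]
 [ 48  62  63  74 109 117 1
[... 1568 characters left out ...]
 180 183
  184 179]
 [171 139 134 126 127 128 101  88  79  89 110 120 115 136 161 175 183 180
  181 181]
 [165 128 134 130 119 117  97  92  91  80  88 106 120 121 132 170 181 182
  182 184]
 [148 127 125 120 110 102  86  92  92  89  82  83 110 119 115 137 169 177
  178 181]
 [126 122 112 105 107 119  87  94  95  95 108  92  94 116 123 111 153 179
  181 179]
 [125 109 112 115 136 155 104  92  90  97 123 119  83  93 117 107 149 183
  179 182]
 [130 116 134 146 167 174 131  92  94 104 131 154 100  81 100  94 155 182
  181 180]
 [127 140 163 168 172 172 154  91  95 104 147 193 122 101  91 103 166 183
  180 177]
 [123 154 172 169 171 174 166 103 103 138 186 218 151 141 129 142 177 181
  177 178]]
```

```bash
python3 -m crank '[[0,0,-0.05,0],[0,0,-0.12,0],[-0.03,0,-0.16,0],[-0.07,0,-0.16,0],[-0.1,0,-0.16,0]]'|grep -E 'pos|force';python3 -m crank '[[0,0,0,0],[0,0,0.02,0],[0,0,0.035,0],[0,0,0.045,0],[0,0,0.05,0]]' -1|grep -E 'pos|force';python3 -m crank '[[0,0,0.003,0],[0,0,0.006,0],[0,0,0.006,0]]'|grep -E 'pos|force';python3 st.py
```

```text
position: [0.5308, -0.2107, 0.1707]
ft_force: [0.0, -1.2, -0.6]
grasp_force: 0.0
position: [0.5307, -0.209, 0.1481]
ft_force: [-0.4, -0.1, -0.1]
grasp_force: 0.0
position: [0.531, -0.2096, 0.147]
ft_force: [0.1, 0.8, 0.2]
grasp_force: 0.0
t 16.1 pos [ 0.531  -0.2096  0.147 ] yaw 37.42 F [0.1 0.8 0.2] T [-0.02 -0.01  0.02] w -0.001 g 0.0 j7 -0.84
```

```bash
for k in 1; do :; done; python3 -m crank '[[0,0,0.003,0],[0,0,0.005,0],[0,0,0.005,0]]'|grep -E 'pos|ft';python3 -m crank '[[0,0,0.003,0],[0,0,0.005,0],[0,0,0.005,0]]'|grep -E 'pos|ft';python3 -m crank '[[0,0,0.0025,0],[0,0,0.004,0],[0,0,0.004,0]]'|grep -E 'pos|ft'
```

```text
position: [0.5309, -0.2099, 0.1452]
ft_force: [-0.6, -0.1, -0.8]
position: [0.5308, -0.2099, 0.1431]
ft_force: [0.4, -0.2, -0.0]
position: [0.5311, -0.2099, 0.1418]
ft_force: [-0.1, 0.3, 1.1]
```

```bash
python3 -m crank '[[0,0,0.002,0],[0,0,0.004,0],[0,0,0.004,0]]'|grep -E 'pos|ft';python3 -m crank '[[0,0,0.002,0],[0,0,0.003,0],[0,0,0.003,0]]'|grep -E 'pos|ft'
```

```text
position: [0.532, -0.2099, 0.1412]
ft_force: [-0.5, 0.2, 8.5]
position: [0.5326, -0.21, 0.1408]
ft_force: [0.2, 1.5, 13.1]
```

The key's top stops hard at the height expected for a seated key. Now straddling the long arm near its free end.

```bash
python3 -m crank '[[0,0,-0.04,0],[0,0,-0.09,0],[0.08,0,-0.09,0],[0.16,0,-0.09,0],[0.24,0,-0.09,0]]' -0.3|grep -E 'pos|ft';python3 -m crank '[[0.07,0,0,0],[0.07,0,0.05,0],[0.07,0,0.12,0],[0.07,0,0.19,0],[0.07,0,0.2,0]]'|grep -E 'pos|ft';python3 -m crank '[[0,0,0,0],[0,0,0,0]]'|grep -E 'pos|ft'; python3 - <<'E'
from h import *
p=readout.get_obs()['position'];b=np.array([.5300,-.2105]);v=p[:2]-b;print(np.hypot(*v),np.rad2deg(np.arctan2(v[1],v[0])))
E
python3 st.py
```

```text
position: [0.6079, -0.1517, 0.1752]
ft_force: [-0.2, -0.2, 0.7]
position: [0.6267, -0.1344, 0.0896]
ft_force: [-1.2, 0.3, -0.1]
position: [0.6299, -0.1346, 0.096]
ft_force: [0.1, 0.4, 0.6]
0.12542221070682116 37.23425707607159
t 18.35 pos [ 0.6299 -0.1346  0.096 ] yaw 37.39 F [0.1 0.4 0.6] T [-0.01  0.05  0.01] w 0.348 g 0.0 j7 -1.06
```

```bash
for k in 1; do :; done; python3 -m crank '[[0,0.009,0,0.028],[-0.0005,0.018,0,0.056],[-0.0012,0.027,0,0.083]]'|grep -E 'pos|ft';python3 -m crank '[[0,0.009,0,0.028],[-0.0005,0.018,0,0.056],[-0.0012,0.027,0,0.083]]'|grep -E 'pos|ft';python3 -m crank '[[0,0.009,0,0.028],[-0.0005,0.018,0,0.056],[-0.0012,0.027,0,0.083]]'|grep -E 'pos|ft';python3 st.py
```

```text
position: [0.6365, -0.1439, 0.0964]
ft_force: [-1.1, 2.7, 2.1]
position: [0.6414, -0.1522, 0.0953]
ft_force: [-1.2, 4.7, 2.4]
position: [0.6454, -0.1606, 0.0948]
ft_force: [-3.5, 8.0, 3.2]
t 19.1 pos [ 0.6454 -0.1606  0.0948] yaw 22.4 F [-3.5  8.   3.2] T [1.82 0.76 0.06] w 0.354 g 4.6 j7 -1.26
```

```bash
python3 -m crank '[[0,0.009,0,0.028],[-0.0005,0.018,0,0.056],[-0.0012,0.027,0,0.083]]'|grep -E 'pos|ft';python3 -m crank '[[0,0.009,0,0.028],[-0.0005,0.018,0,0.056],[-0.0012,0.027,0,0.083]]'|grep -E 'pos|ft';python3 st.py
```

```text
position: [0.649, -0.1705, 0.0948]
ft_force: [-2.6, 9.2, 3.0]
position: [0.6519, -0.1809, 0.0948]
ft_force: [-2.1, 8.4, 2.5]
t 19.6 pos [ 0.6519 -0.1809  0.0948] yaw 12.46 F [-2.1  8.4  2.5] T [1.9  0.54 0.12] w 0.349 g 4.6 j7 -1.39
```

```bash
python3 -m crank '[[0,0.009,0,0.028],[-0.0005,0.018,0,0.056],[-0.0012,0.027,0,0.083]]'|grep -E 'pos|ft';python3 -m crank '[[0,0.009,0,0.028],[-0.0005,0.018,0,0.056],[-0.0012,0.027,0,0.083]]'|grep -E 'pos|ft';python3 st.py
```

```text
position: [0.6539, -0.1915, 0.0948]
ft_force: [-2.1, 9.4, 2.6]
position: [0.655, -0.2021, 0.0949]
ft_force: [-1.6, 8.6, 2.6]
t 20.1 pos [ 0.655  -0.2021  0.0949] yaw 2.51 F [-1.6  8.6  2.6] T [1.95 0.29 0.1 ] w 0.348 g 4.6 j7 -1.52
```

```bash
python3 -m crank '[[0,0.009,0,0.028],[-0.0005,0.018,0,0.056],[-0.0012,0.027,0,0.083]]'|grep -E 'pos|ft';python3 st.py
```

```text
position: [0.6552, -0.2129, 0.0949]
ft_force: [-1.6, 8.7, 3.0]
t 20.35 pos [ 0.6552 -0.2129  0.0949] yaw -2.47 F [-1.6  8.7  3. ] T [1.95 0.21 0.15] w 0.353 g 4.6 j7 -1.59
```

```bash
python3 -m crank '[[0,0.006,0,0.018],[-0.0003,0.011,0,0.033]]'|grep -E 'pos|ft';python3 -m crank '[[0,0.006,0,0.018],[-0.0003,0.011,0,0.033]]'|grep -E 'pos|ft';python3 st.py
```

```text
position: [0.655, -0.2174, 0.095]
ft_force: [-0.2, 9.8, 2.8]
position: [0.6546, -0.2217, 0.095]
ft_force: [0.6, 8.5, 3.0]
t 20.68 pos [ 0.6546 -0.2217  0.095 ] yaw -6.4 F [0.6 8.5 3. ] T [ 1.86 -0.03  0.12] w 0.349 g 4.5 j7 -1.64
```

```bash
python3 -m crank '[[0,0.004,0,0.012],[0,0.008,0,0.025]]'|grep -E 'pos|ft';python3 -m crank '[[0,0,0,0]]'|grep -E 'pos|ft';python3 st.py
```

```text
position: [0.6543, -0.2248, 0.0951]
ft_force: [0.1, 9.2, 3.1]
position: [0.6543, -0.2251, 0.0951]
ft_force: [-0.3, 8.9, 1.8]
t 20.93 pos [ 0.6543 -0.2251  0.0951] yaw -7.92 F [-0.3  8.9  1.8] T [ 1.79 -0.02  0.09] w 0.351 g 4.4 j7 -1.66
```

```bash
python3 -m crank '[[0,0.004,0,0.012],[0,0.008,0,0.025]]'|grep -E 'pos|ft';python3 -m crank '[[0,0,0,0]]'|grep -E 'pos|ft';python3 st.py
```

```text
position: [0.6539, -0.2278, 0.0951]
ft_force: [0.8, 8.5, 2.5]
position: [0.6539, -0.2283, 0.0951]
ft_force: [0.3, 8.6, 2.7]
t 21.18 pos [ 0.6539 -0.2283  0.0951] yaw -9.42 F [0.3 8.6 2.7] T [ 1.89 -0.06  0.11] w 0.355 g 4.4 j7 -1.67
```

```bash
python3 -m crank '[[0,0.003,0,0.01],[0,0.006,0,0.018]]'|grep -E 'pos|ft';python3 -m crank '[[0,0,0,0]]'|grep -E 'pos|ft';python3 st.py
```

```text
position: [0.6536, -0.2302, 0.0951]
ft_force: [-0.6, 8.4, 2.0]
position: [0.6535, -0.2306, 0.0951]
ft_force: [0.3, 9.6, 2.6]
t 21.43 pos [ 0.6535 -0.2306  0.0951] yaw -10.47 F [0.3 9.6 2.6] T [ 1.78 -0.09  0.1 ] w 0.35 g 4.4 j7 -1.69
```

```bash
python3 -m crank '[[0,0.005,0,0.015],[0,0.009,0,0.028],[0,0.009,0,0.028]]'|grep -E 'pos|ft';python3 -m crank '[[0,0.004,0,0.012],[0,0.008,0,0.025],[0,0.008,0,0.025]]'|grep -E 'pos|ft';python3 st.py
```

```text
position: [0.6529, -0.2342, 0.0951]
ft_force: [0.6, 9.5, 2.0]
position: [0.6523, -0.2368, 0.0951]
ft_force: [0.2, 9.2, 2.3]
t 21.93 pos [ 0.6523 -0.2368  0.0951] yaw -13.65 F [0.2 9.2 2.3] T [ 2.16 -0.08  0.1 ] w 0.346 g 5.0 j7 -1.73
```

```bash
python3 -m crank '[[0,0.005,0,0.015],[0,0.008,0,0.025],[0,0.008,0,0.025]]'|grep -E 'pos|ft';python3 -m crank '[[0,0.004,0,0.012],[0,0.008,0,0.025],[0,0.008,0,0.025]]'|grep -E 'pos|ft';python3 st.py
```

```text
position: [0.6517, -0.2393, 0.0951]
ft_force: [0.1, 11.9, 2.0]
position: [0.651, -0.2418, 0.0951]
ft_force: [0.3, 12.7, 3.4]
t 22.43 pos [ 0.651  -0.2418  0.0951] yaw -16.59 F [ 0.3 12.7  3.4] T [ 2.75 -0.2   0.14] w 0.349 g 6.4 j7 -1.77
```

```bash
python3 -m crank '[[0,0.005,0,0.015],[0,0.008,0,0.025],[0,0.008,0,0.025]]'|grep -E 'pos|ft';python3 -m crank '[[0,0.004,0,0.012],[0,0.008,0,0.025],[0,0.008,0,0.025]]'|grep -E 'pos|ft';python3 st.py
```

```text
position: [0.6502, -0.2442, 0.0951]
ft_force: [1.0, 13.6, 3.6]
position: [0.6494, -0.2466, 0.0951]
ft_force: [1.3, 14.6, 2.8]
t 22.93 pos [ 0.6494 -0.2466  0.0951] yaw -19.53 F [ 1.3 14.6  2.8] T [ 3.24 -0.26  0.19] w 0.351 g 7.6 j7 -1.81
```

```bash
python3 -m crank '[[0,0.004,0,0.012],[0,0.008,0,0.025],[0,0.008,0,0.025]]'|grep -E 'pos|ft';python3 -m crank '[[0,0.004,0,0.012],[0,0.008,0,0.025],[0,0.008,0,0.025]]'|grep -E 'pos|ft';python3 st.py
```

```text
position: [0.6486, -0.2491, 0.0952]
ft_force: [1.9, 16.7, 3.9]
position: [0.6477, -0.2515, 0.0953]
ft_force: [2.3, 17.7, 3.8]
t 23.43 pos [ 0.6477 -0.2515  0.0953] yaw -22.47 F [ 2.3 17.7  3.8] T [ 3.82 -0.54  0.19] w 0.348 g 9.1 j7 -1.85
```

```bash
python3 -m crank '[[0,0.004,0,0.012],[0,0.008,0,0.025],[0,0.008,0,0.025]]'|grep -E 'pos|ft';python3 st.py
```

```text
position: [0.6468, -0.2538, 0.0953]
ft_force: [3.1, 20.2, 3.8]
t 23.68 pos [ 0.6468 -0.2538  0.0953] yaw -23.94 F [ 3.1 20.2  3.8] T [ 4.23 -0.71  0.27] w 0.348 g 9.9 j7 -1.86
```

The force keeps climbing at the predicted stop, to about 2.5 N m, so the bolt is solid. Backing off gently.

```bash
python3 -m crank '[[0,-0.01,0,-0.03],[0,-0.02,0,-0.06],[-0.001,-0.03,0,-0.09]]'|grep -E 'pos|ft';python3 -m crank '[[0,-0.01,0,-0.03],[0,-0.02,0,-0.06],[-0.001,-0.03,0,-0.09]]'|grep -E 'pos|ft';python3 st.py
```

```text
position: [0.6501, -0.2447, 0.0949]
ft_force: [-1.2, 12.1, 2.7]
position: [0.6526, -0.2358, 0.0946]
ft_force: [-2.6, 6.6, 1.5]
t 24.18 pos [ 0.6526 -0.2358  0.0946] yaw -13.23 F [-2.6  6.6  1.5] T [1.3  0.43 0.11] w 0.352 g 2.9 j7 -1.73
```

```bash
python3 -m crank '[[0,-0.01,0,-0.03],[0,-0.02,0,-0.06],[-0.001,-0.025,0,-0.08]]'|grep -E 'pos|ft';python3 -m crank '[[0,-0.008,0,-0.025],[0,-0.016,0,-0.05],[-0.001,-0.02,0,-0.06]]'|grep -E 'pos|ft';python3 st.py
```

```text
position: [0.6545, -0.2276, 0.0947]
ft_force: [-1.1, 2.5, 1.2]
position: [0.6555, -0.2207, 0.0949]
ft_force: [-0.1, 1.1, -0.2]
t 24.68 pos [ 0.6555 -0.2207  0.0949] yaw -4.88 F [-0.1  1.1 -0.2] T [ 0.18 -0.05  0.05] w 0.351 g 0.3 j7 -1.62
```

```bash
python3 -m crank '[[0,-0.005,0,0],[0,-0.01,0,0],[0,-0.016,0,0],[0,-0.016,0,0]]' 0|grep -E 'pos|ft|wid';python3 st.py;python3 -m crank '[[0,0,-0.03,0],[0,0,-0.08,0],[0,0,-0.15,0],[0,0,-0.25,0],[0,0,-0.35,0]]'|grep -E 'pos|ft';python3 -m crank '[[0,0,0,0],[0,0,0,0],[0,0,0,0],[0,0,0,0],[0,0,0,0]]'|grep -E 'pos|ft'
python3 - <<'E'
from h import *
import pickle
d={n:cam(n) for n in('wrist','side','scene')};pickle.dump(d,open('c7.pkl','wb'))
b=np.array([.53,-.2105])
# fit seated key (droop 8deg) angle: dark long-arm contrast in wrist/scene images
def pts(a,off,h=0,e=8):
    a=np.deg2rad(a);s=np.linspace(.03,.135,30);u=np.array([np.cos(a),np.sin(a)]);n=np.array([-u[1],u[0]])
    return np.array([[*(b+u*x*np.cos(np.deg2rad(e))+n*off),.116+h-x*np.sin(np.deg2rad(e))] for x in s])
for n in d:
    g=cv2.cvtColor(d[n]['color'],cv2.COLOR_RGB2GRAY).astype(np.float32)
    def m(P): q=proj(d[n],P).astype(np.float32);return cv2.remap(g,q[:,0][None],q[:,1][None],1).mean()
    for h in(0,.012):
        sc={a:np.mean([m(pts(a,o,h)) for o in(-.003,0,.003)])-.5*(m(pts(a,.013,h))+m(pts(a,-.013,h))) for a in np.arange(-40,60,1.)}
        k=sorted(sc,key=sc.get)[:4];print(n,h,[(x,round(float(sc[x]))) for x in k])
E
```

```text
position: [0.6559, -0.2137, 0.0949]
ft_force: [0.3, -0.1, -1.1]
grip_width: 0.499
t 25.02 pos [ 0.6559 -0.2137  0.0949] yaw -4.96 F [ 0.3 -0.1 -1.1] T [-0.02 -0.02 -0.01] w 0.499 g 0.0 j7 -1.63
position: [0.6552, -0.2142, 0.2367]
ft_force: [0.9, 0.6, 0.5]
position: [0.6552, -0.2141, 0.2335]
ft_force: [-0.2, -0.4, -0.3]
wrist 0 [(np.float64(-1.0), -74), (np.float64(0.0), -73), (np.float64(-2.0), -72), (np.float64(1.0), -72)]
wrist 0.012 [(np.float64(-1.0), -77), (np.float64(-2.0), -76), (np.float64(0.0), -76), (np.float64(1.0), -70)]
side 0 [(np.float64(1.0), -89), (np.float64(2.0), -89), (np.float64(3.0), -82), (np.float64(0.0), -82)]
side 0.012 [(np.float64(-4.0), -82), (np.float64(-3.0), -80), (np.float64(-5.0), -78), (np.float64(-2.0), -72)]
scene 0 [(np.float64(0.0), -60), (np.float64(1.0), -59), (np.float64(-1.0), -57), (np.float64(2.0), -53)]
scene 0.012 [(np.float64(-2.0), -54), (np.float64(-1.0), -52), (np.float64(-3.0), -51), (np.float64(0.0), -48)]
```

All three cameras put the seated, drooping key at about 0°, within the play of the clamp-x stop at 2.4°. The robot is clear of everything.

```bash
python3 -c "
from workcell import manip;print(manip.hand_in())"
```

```text
the job is handed in; nothing more can be done
None
```

The hex key is seated in the clamp bolt, the bolt was levered clockwise to its stop (about 2.5 N m, under the 3.8 N m limit), the key was left in place with the robot clear, and the job is handed in.

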